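# Load a thermometer into the drawer steriliser and lock it

## Task

Get the used infrared thermometer ready for its disinfection cycle: slide the steriliser's lock across by its small ridge until it snaps over and frees the drawer, pull the drawer out almost to its stop, and lay the thermometer flat in its tray without dropping it. Then push the drawer fully home and slide the lock back until it snaps over again, so that the thermometer is locked inside. Leave the other things on the table where they are.

Things in the scene. Friction and masses are not known exactly. Their poses are not given: they have to be found in the camera images.
- steriliser: drawer steriliser: fixed white case, 150 mm deep (x), 240 wide (y), 90 high, with a grey drawer front 8 mm before it. Origin on the table under the case's centre; x from its front to its back, y to its left seen from the front, z up. On the flat roof, near the front and right of the middle, a grey bezel 36 (x) by 90 (y) by 3 mm high, centred at x -45, y -65 mm, holds the lock slide
- lock_slide (a joint): the slide along the steriliser's y: 0 = locked (right end), 0.020 m = released (left end, +y). A ball detent drives it to the nearer end: about 4 N starts it, falling to none at 0.010 m, past which it snaps over. Locked, a bolt under the roof stands before a strike on the drawer's right rim: the drawer cannot come out. The drawer also only goes home with the slide released
- lock_ridge (a point): centre of the small ridge on the black lock slide: 24 mm long (x), 6 mm thick (y), 6.5 mm high above the slide plate, which lies flush with the bezel 93 mm over the table; ridge top 99.5 mm over the table. Axes as the steriliser; moves with the slide (along y)
- drawer (a joint): how far the drawer is pulled out, toward the steriliser's -x (its front): 0 = fully home, 0.12 m = against its stop. It slides with about 1.5 N of friction and stays where it is left
- drawer_knob (a point): centre of the head of the T-shaped pull in the middle of the drawer front: rounded block 16 (x) by 34 (y) by 26 mm high, 53 mm over the table, 34 mm before the drawer's front face, on a neck 14 mm wide. Axes as the steriliser; moves with the drawer
- drawer_tray (a point): centre of the tray floor in the drawer, 16 mm over the table; axes as the steriliser; moves with the drawer. Tray 117 (x) by 190 mm (y) inside; drawer front 56 mm and thin walls 36 mm high above the floor. Fully out it lies wholly before the case; home there are 46 mm from floor to bolt. The thermometer fits lying flat along the tray's y, either way round
- thermometer_handle (a point): point in the handle of the white infrared thermometer lying on its side (51x136x40 mm, 0.11 kg), 17 mm above its underside, near the balance point; long axis = y, z up. From here it reaches 56 mm to +y (handle, x -15 to +15 mm, 34 mm high) and 80 mm to -y; the wider head (x -13 to +27 mm, 40 mm high) begins 28 mm to -y. Grip the handle across x
- oximeter: finger oximeter, black and white, 33x60x30 mm; origin under its centre; to be left where it is
- stapler: black hand stapler, 34x138x40 mm, long axis along its y; origin under its centre; to be left where it is
- label_roll: roll of white labels lying flat, 63 mm across, 25 mm high; origin under its centre; to be left where it is
- timer: white digital timer, 64x64x20 mm; origin under its centre; to be left where it is
- ir_thermometer: the same thermometer as a whole; its origin lies on its underside, 11 mm (x) and -12 mm (y) from the handle point, same axes
Mind the look-alikes: they are no part of the job. What is shaped like the ir_thermometer but green is not meant.

How it is judged:
On the way, in this order (a step that is already met when the one before it is completed fails the run):
1. the lock slide is snapped over to its released end, the drawer still home (value of joint lock_slide above 0.017 m and value of joint drawer below 0.006 m), for 0.1 s.
2. the drawer is pulled out more than 90 mm (value of joint drawer above 0.09 m), for 0.1 s.
3. the thermometer lies flat in the open drawer's tray, let go (z of thermometer_handle in the frame of drawer_tray between 0.008 and 0.03 m and x of thermometer_handle in the frame of drawer_tray between -0.05 and 0.05 m and y of thermometer_handle in the frame of drawer_tray between -0.06 and 0.06 m and angle between thermometer_handle's own z axis and vertical below 0.2 rad and value of joint drawer above 0.08 m and contact force between the fingers and ir_thermometer below 0.1 N and linear speed of ir_thermometer below 0.05 m/s), for 0.2 s.
4. the drawer is fully home again with the thermometer in its tray and the lock still released (value of joint drawer below 0.004 m and value of joint lock_slide above 0.012 m and z of thermometer_handle in the frame of drawer_tray between 0.008 and 0.03 m and x of thermometer_handle in the frame of drawer_tray between -0.05 and 0.05 m and y of thermometer_handle in the frame of drawer_tray between -0.06 and 0.06 m and angle between thermometer_handle's own z axis and vertical below 0.2 rad), for 0.1 s.
At the end, for the whole second after the job is handed in: the lock slide is at its locked end (within 3 mm), the drawer fully home (within 4 mm), and the thermometer lies flat (within 0.2 rad) and at rest in the drawer's tray (value of joint lock_slide below 0.003 m and value of joint drawer below 0.004 m and z of thermometer_handle in the frame of drawer_tray between 0.008 and 0.03 m and x of thermometer_handle in the frame of drawer_tray between -0.05 and 0.05 m and y of thermometer_handle in the frame of drawer_tray between -0.06 and 0.06 m and angle between thermometer_handle's own z axis and vertical below 0.2 rad and linear speed of ir_thermometer below 0.02 m/s); the robot touches nothing.
It fails at once if the thermometer is dropped (it falls faster than 0.75 m/s, about 3 cm of fall, with no finger on it) (linear speed of ir_thermometer above 0.75 m/s and contact force between the fingers and ir_thermometer below 0.01 N).
It fails at once if one of the listed bystanders is shifted by more than 40 mm (distance of any of oximeter, stapler, label_roll, timer from where it was at the start of the episode above 0.04 m).
It also fails if it takes over 72 s, if anything falls off the work surface, if the arm or the gripper's body presses on something with over 40 N, if the wrist force passes 120 N, or if a joint passes its speed limit or range.

## Robot

A 7-joint arm with a two-finger parallel gripper is mounted at the origin on a cart in front of the work surface, level with it; the furniture and walls round the work are solid. World frame = base frame: x ahead of the robot, y to its left, z up, the work surface at z = 0. Lengths are in m, angles in rad, forces in N, time in s.
With the tool pointing down it reaches from about 0.4 to 0.85 m from the base axis. Payload 10.4 kg.
Tool frame: the origin (TCP) lies on the centre line of the jaws, within the pads' length; the fingertips stand 17 mm ahead of it and the grasp point (between the pads) lies 2 mm behind it; z points along the fingers, y is the line along which they close (so a half turn about z gives the same grasp; the last joint's range is limited). The gripper opens to 85 mm and grips with 20 to 120 N. Pads are 22 mm wide; open, the fingers measure 114 mm over their backs; the gripper's body (76 mm by 85 mm) begins 54 mm behind the grasp point. The pads swing forward as they close: fully open they stand 13 mm farther back than shut.
Start: joints at [1.285, 0.332, -0.065, 1.46, 0.022, 1.35, -0.088], TCP at [0.162, -0.604, 0.248] pointing down, gripper open.
Joint ranges: [-2.6, 2.6], [-0.5, 2.12], [-1.47, 1.34], [0.16, 2.42], [-1.27, 4.41], [0.06, 2.06], [-2.6, 2.6]. Speed limits (rad/s): [2.22, 2.22, 2.79, 2.79, 3.14, 3.14, 3.14].

## Interface

Orientations are given as a unit quaternion [x, y, z, w].
In Python, from workcell import sensors, imaging, order, spotter gives the robot as it stands. The module is installed in compiled form; this text tells all that it offers.
- The arm moves only by the shell command python3 -m inch 'ROWS' [FORCE]. ROWS is JSON, a list that holds one entry, the list of rows, each a list of 7 numbers: the shift along the tool's x, y, z in m, then the turn, a rotation vector about the tool's x, y, z in rad, then the closure, from -1 (fully open) to 1 (shut). In form: [[[x, y, z, ax, ay, az, hand], ...]]. A call has 1 to 10 rows; each row is the pose to reach, as a shift and turn from the pose commanded when the call began, along the tool's axes at that moment; what a row does not reach only later rows make up. A row lasts 1/10 s, in which the tool goes at most 50 mm and 8.59 degrees, less where a joint would pass 70% of its speed; a pose out of reach is approached as far as the arm can. A call with a gripper value outside its range is refused whole. The fingers move at their own pace and stop on an object; FORCE is the grip in N (left out, the last holds). Time passes only in rows, so rows that repeat a pose let the fingers close. It gives the time, the measured TCP pose, the force, the opening and the grip force at its end, in the units of the state.
- sensors.get_obs(): the state, without advancing time (a new reading comes with each control period).
- imaging.camera(name): name is "scene" or "top" or "wrist"; returns the picture (420x560x3 uint8, blue, green, red); there is no depth.
- imaging.calibration(name): a dict with "mtx" (3x3 intrinsics, pixels), "R" (3x3) and "t" (3): a world point X has camera coordinates R X + t; the wrist camera has in their place "tool_from_camera" (4x4, takes a point from camera to tool coordinates, whose origin is the TCP and whose axes are the flange's). Camera axes: x right, y down, z forward; pixel columns grow to the right and rows downward; lengths in m; the calibration is good to about 2 mm. The wrist camera is an equidistant fisheye: a pixel r from the principal point sees the ray r / f radians off the axis. A picture is of the moment at which its call begins: read the wrist's pose just before it. calibration takes no time and is no camera call.
- order.hand_in(): hands the job in; it is judged then, once.
Trained networks look in the newest picture that a camera, given by its name, has taken for a name from the list of things; names that differ only in an ending like _2 or _b are one class to them, and where a whole thing is asked for, a point or a joint stands for the part that bears it (a point fixed in the world has none). Each returns a list of dicts, best first, with "conf" (0 to 1); they miss things now and then, are a little off and sometimes report something else, mostly with a low value. They report only what shows in the picture. A call takes as long as a camera call. They do not tell look-alikes from the thing itself.
- spotter.look_for(label, camera): "pixel" ([column, row] in pixels, amid what is visible of it).
The state is a dict: "clock": time; "joint_pos": joint angles; "joint_velocities": joint speeds; "tau": joint torques, N m; "position": TCP position; "ee_rot": TCP orientation; "ft_force": force on the tool from outside, world axes, zero at the start; "torque": the same for the moment, N m; "grip_width": opening from 0.0 (shut) to 1.0 (fully open); "grasp_force": force on a finger pad.
Only numpy, scipy, OpenCV 4.12 (cv2) and the standard library are available. Lean on these libraries where they do the work, as an engineer would, in place of code of your own. Each camera call takes 0.05 s, during which the arm holds its last target. There are 200 camera calls.

## Working session

There is one attempt and no reset: what is moved stays moved. The work goes in short steps, Python scripts to look and compute and a shell command to move; the robot and the scene stay as the last step left them, time stands still between calls to the robot, and variables do not carry over. Pictures are saved under pics/ and viewed, at most 10 in all, crops included, and the job is handed in when it is done.

```bash
mkdir -p pics
python3 - <<'E'
from workcell import sensors, imaging, spotter
import cv2,numpy as np
o=sensors.get_obs();print({k:np.round(v,3).tolist() for k,v in o.items()})
for c in ("scene","top"):
    im=imaging.camera(c);cv2.imwrite(f"pics/{c}0.png",im)
    k=imaging.calibration(c);print(c,np.round(k["mtx"],1).tolist(),np.round(k["R"],3).tolist(),np.round(k["t"],3).tolist())
    for l in ("steriliser","lock_ridge","drawer_knob","thermometer_handle","ir_thermometer","oximeter","stapler","label_roll","timer"):
        print(l,[(np.round(d["pixel"]).tolist(),round(d["conf"],2)) for d in spotter.look_for(l,c)][:4])
print(imaging.calibration("wrist"))
E
```

```text
{'clock': 0.0, 'joint_pos': [1.285, 0.333, -0.065, 1.461, 0.022, 1.35, -0.089], 'joint_velocities': [0.001, -0.0, 0.002, -0.003, 0.0, 0.0, -0.001], 'tau': [0.002, -62.544, 0.05, -39.16, 0.016, 0.01, 0.0], 'position': [0.162, -0.603, 0.247], 'ee_rot': [0.991, 0.131, -0.0, -0.001], 'ft_force': [0.668, -0.097, -0.732], 'torque': [-0.01, -0.009, -0.026], 'grasp_force': 0.0, 'grip_width': 0.998}
scene [[510.5, 0.0, 273.0], [0.0, 510.5, 211.3], [0.0, 0.0, 1.0]] [[-0.621, -0.784, -0.013], [-0.376, 0.313, -0.872], [0.688, -0.537, -0.489]] [0.32, 0.292, 0.974]
steriliser [([248.0, 209.0], 0.77)]
lock_ridge []
drawer_knob [([262.0, 223.0], 0.82)]
thermometer_handle [([337.0, 206.0], 0.91), ([370.0, 235.0], 0.83), ([212.0, 293.0], 0.55)]
ir_thermometer [([369.0, 236.0], 0.78), ([338.0, 204.0], 0.71), ([211.0, 292.0], 0.64)]
oximeter [([190.0, 245.0], 0.57)]
stapler [([139.0, 269.0], 0.96)]
label_roll [([262.0, 221.0], 0.29)]
timer [([366.0, 196.0], 0.64)]
top [[415.5, 0.0, 273.1], [0.0, 415.5, 214.3], [0.0, 0.0, 1.0]] [[-0.023, -1.0, -0.011], [-0.998, 0.023, -0.058], [0.058, 0.009, -0.998]] [-0
[... 411 characters left out ...]
0, 278.0], 0.61), ([163.0, 260.0], 0.58)]
oximeter [([190.0, 181.0], 0.84)]
stapler [([131.0, 181.0], 0.91)]
label_roll [([189.0, 151.0], 0.86)]
timer [([411.0, 209.0], 0.57)]
{'mtx': array([[325.1922621 ,   0.        , 280.90231346],
       [  0.        , 325.1922621 , 201.01276038],
       [  0.        ,   0.        ,   1.        ]]), 'tool_from_camera': array([[-5.10219981e-04, -9.52287641e-01, -3.05201553e-01,
         7.86985462e-02],
       [ 9.99999869e-01, -5.00758690e-04, -1.09283857e-04,
         9.19784412e-04],
       [-4.87626636e-05, -3.05201568e-01,  9.52287772e-01,
        -1.25794959e-01],
       [ 0.00000000e+00,  0.00000000e+00,  0.00000000e+00,
         1.00000000e+00]])}
```

Run:
```python
import cv2
t=cv2.imread("pics/top0.png")
cv2.imwrite("pics/top0c.png",cv2.resize(t[115:315,105:435],None,fx=2.4,fy=2.4,interpolation=cv2.INTER_CUBIC))
```

```text
(no output)
```

View pics/top0c.png

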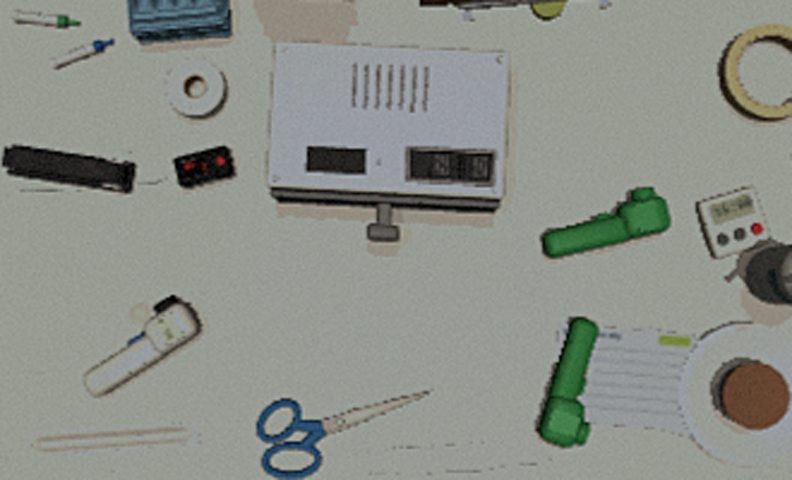

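View pics/scene0.png

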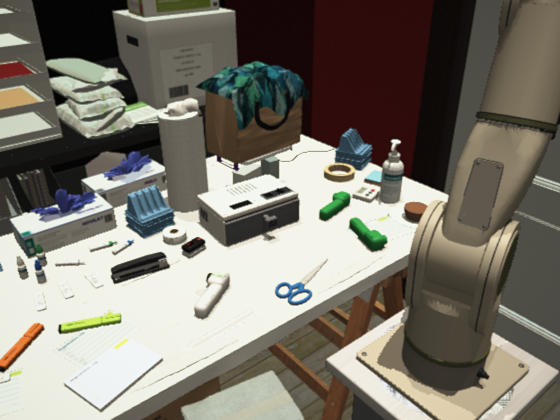

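The white thermometer is at top pixel (165,259), with its head at the upper right. The two shaped like it, at (361,210) and (342,278), are green, so the white one is meant. The steriliser is in the middle: knob at top (264,211), bezel with the lock at (293,184). The dark rectangle at left, about (245,182), is no lock because the description puts the lock right of the middle.

```bash
cat > h.py <<'E'
import numpy as np,cv2
from scipy.spatial.transform import Rotation as Ro
from workcell import sensors, imaging, spotter
def fixed(c,px,z):
    k=imaging.calibration(c);d=np.linalg.solve(k["mtx"],[*px,1]);d=k["R"].T@d;o=-k["R"].T@k["t"]
    return o+d*(z-o[2])/d[2]
def pose():
    o=sensors.get_obs();return np.array(o["position"]),Ro.from_quat(o["ee_rot"])
def wrist(px,z,P):
    k=imaging.calibration("wrist");v=(np.array(px)-k["mtx"][:2,2])/k["mtx"][0,0];r=np.hypot(*v)
    d=np.r_[v/max(r,1e-9)*np.sin(r),np.cos(r)];T=k["tool_from_camera"];p,R=P
    d=R.apply(T[:3,:3]@d);o=p+R.apply(T[:3,3]);return o+d*(z-o[2])/d[2]
def proj(X,P):
    k=imaging.calibration("wrist");T=k["tool_from_camera"];p,R=P
    c=T[:3,:3].T@(R.inv().apply(np.array(X)-p)-T[:3,3]);n=np.hypot(c[0],c[1]);t=np.arctan2(n,c[2])
    return k["mtx"][:2,2]+k["mtx"][0,0]*t*c[:2]/n
def go(target,yaw,frac=1):
    # tool shift + rotvec to a tool-down pose whose tool x axis has given yaw (rad) in world
    p,R=pose();G=Ro.from_matrix(np.array([[np.cos(yaw),np.sin(yaw),0],[np.sin(yaw),-np.cos(yaw),0],[0,0,-1]]))
    print("pos",p.round(4),"yaw",np.arctan2(*R.as_matrix()[[1,0],0]).round(3),"shift",R.inv().apply(np.array(target)-p).round(4),"turn",(R.inv()*G).as_rotvec().round(4))
E
python3 - <<'E'
from h import *
f=lambda u,v:(105+u/2.4,115+v/2.4)
C=[fixed("top",f(*p),.09) for p in ((275,43),(508,52),(503,200),(270,192))]
for c in C:print(c.round(3))
C=np.array(C);a=C[[0,1]].mean(0)-C[[2,3]].mean(0);b=C[[0,3]].mean(0)-C[[1,2]].mean(0)
print("ctr",C.mean(0),"yaw",np.arctan2(a[1],a[0]),np.arctan2(-b[0],b[1]),np.linalg.norm(a),np.linalg.norm(b))
print("knob",fixed("top",f(383,231),.066),"bezel",fixed("top",f(450,165),.093))
for n,p,z in(("head",(175,318),.035),("headend",(185,303),.03),("buttend",(95,382),.03),("handle",(130,357),.03)):print(n,fixed("top",f(*p),z).round(3))
E
```

```text
[0.749 0.076 0.09 ]
[ 0.734 -0.159  0.09 ]
[ 0.584 -0.149  0.09 ]
[0.598 0.083 0.09 ]
ctr [ 0.66624078 -0.037185    0.09      ] yaw -0.05524276099187968 -0.061399846724709814 0.15051225176214023 0.23426899427664746
knob [ 0.55769434 -0.02823373  0.066     ] bezel [ 0.62034158 -0.09733587  0.093     ]
head [0.473 0.193 0.035]
headend [0.489 0.184 0.03 ]
buttend [0.408 0.279 0.03 ]
handle [0.433 0.242 0.03 ]
```

Run:
```python
from h import *
go((.62,-.105,.25),-.058)
```

```text
pos [ 0.1624 -0.6036  0.2483] yaw 0.263 shift [ 0.5714 -0.3625 -0.0017] turn [ 1.000e-04 -0.000e+00  3.208e-01]
```

```bash
python3 -m inch '[[[0.04,-0.025,0,0,0,0.02,-1],[0.08,-0.05,0,0,0,0.05,-1],[0.12,-0.075,0,0,0,0.08,-1],[0.16,-0.1,0,0,0,0.1,-1],[0.2,-0.125,0,0,0,0.12,-1],[0.24,-0.15,0,0,0,0.15,-1],[0.28,-0.175,0,0,0,0.18,-1],[0.32,-0.2,0,0,0,0.2,-1],[0.36,-0.225,0,0,0,0.22,-1],[0.4,-0.25,0,0,0,0.24,-1]]]' 20
python3 -m inch '[[[0.04,-0.025,0,0,0,0.02,0.5],[0.08,-0.05,0,0,0,0.04,0.5],[0.12,-0.075,0,0,0,0.06,0.5],[0.15,-0.1,0,0,0,0.08,0.5],[0.15,-0.1,0,0,0,0.08,0.5],[0.15,-0.1,0,0,0,0.08,0.5],[0.15,-0.1,0,0,0,0.08,0.5]]]'
python3 - <<'E'
from h import *
go((.62,-.105,.25),-.058)
P=pose();im=imaging.camera("wrist");cv2.imwrite("pics/w1.png",im)
for l in ("lock_ridge","drawer_knob","steriliser"):
    for d in spotter.look_for(l,"wrist")[:3]:print(l,np.round(d["pixel"]),round(d["conf"],2),wrist(d["pixel"],.0995 if 'r' in l[:6] and l[0]=='l' else .066,P).round(4))
E
```

```text
clock: 2.0
position: [0.4847, -0.2568, 0.2487]
ee_rot: [1.0, 0.011, 0.0, 0.0]
ft_force: [0.3, -0.9, 0.2]
grip_width: 1.001
grasp_force: 0.0
clock: 2.7
position: [0.6308, -0.1562, 0.2483]
ee_rot: [1.0, -0.029, -0.0, 0.0]
ft_force: [-0.6, 0.7, 0.5]
grip_width: 0.249
grasp_force: 0.0
pos [ 0.6308 -0.1562  0.2483] yaw -0.059 shift [-0.0138 -0.0504 -0.0017] turn [ 0.0009  0.0003 -0.0006]
lock_ridge [229. 205.] 0.78 [ 0.6209 -0.1098  0.0995]
lock_ridge [466. 211.] 0.4 [ 0.6001 -0.3416  0.0995]
steriliser [170. 155.] 0.72 [ 0.6655 -0.0482  0.066 ]
```

View pics/w1.png

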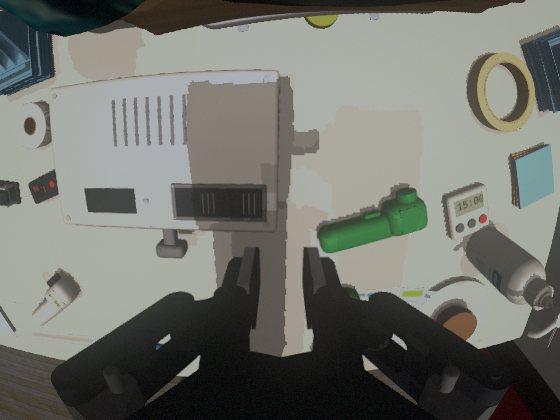

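The wrist view shows the bezel at (173–266, 183–222) and the knob at (172,245). The ridge is dark on black, so I enlarge that part with gamma.

Run:
```python
import cv2,numpy as np
t=cv2.imread("pics/w1.png")[165:240,160:280]
t=(255*(t/255.)**.45).astype("uint8")
cv2.imwrite("pics/w1c.png",cv2.resize(t,None,fx=6,fy=6,interpolation=cv2.INTER_CUBIC))
```

```text
(no output)
```

View pics/w1c.png

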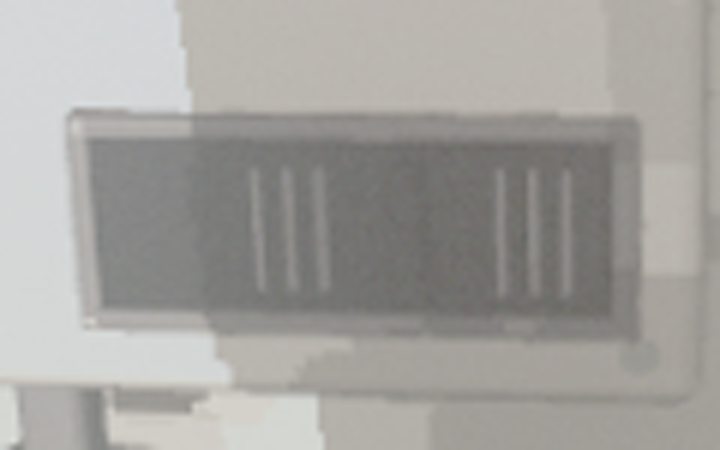

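Run:
```python
from h import *
P=(np.array([.6308,-.1562,.2483]),Ro.from_quat([np.cos(-.0295),np.sin(-.0295),0,0]))
f=lambda u,v:(160+u/6,165+v/6)
w=lambda u,v,z:wrist(f(u,v),z,P)
C=np.array([w(*p,.093) for p in ((70,112),(640,118),(635,335),(85,325))]);print(C.round(4))
c=C.mean(0);b=C[[0,3]].mean(0)-C[[1,2]].mean(0);y=np.arctan2(-b[0],b[1]);print("bezel",c,"yaw",y,np.linalg.norm(b))
R=lambda y,v:np.array([v[0]*np.cos(y)-v[1]*np.sin(y),v[0]*np.sin(y)+v[1]*np.cos(y)])
print("ctr",c[:2]-R(y,(-.045,-.065)))
print("labelmid",(w(290,230,.093)+w(535,230,.093))/2,"ridge top",w(418,228,.0995))
k=wrist((172,247),.066,P);print("knob",k)
s=c[:2]-R(-.058,(-.045,-.065));print("knob pred",s+R(-.058,(-.117,0)))
cs=cv2.cvtColor(cv2.imread("pics/w1.png"),cv2.COLOR_BGR2GRAY)[190:215,200:260]
print(cs[5:20].mean(0).round().astype(int).tolist())
go((.620,-.110,.125),-.058)
```

```text
[[ 0.6426 -0.056   0.093 ]
 [ 0.6357 -0.1444  0.093 ]
 [ 0.6012 -0.1411  0.093 ]
 [ 0.6075 -0.0528  0.093 ]]
bezel [ 0.62174469 -0.09857762  0.093     ] yaw -0.0737860484052351 0.08860678549714816
ctr [ 0.67141399 -0.03707184]
labelmid [ 0.62027719 -0.10810658  0.093     ] ridge top [ 0.62259806 -0.11040261  0.0995    ]
knob [ 0.5653984  -0.03372277  0.066     ]
knob pred [ 0.55363365 -0.02951326]
[51, 51, 68, 65, 49, 49, 50, 60, 68, 50, 46, 47, 56, 66, 55, 45, 45, 44, 45, 43, 44, 44, 44, 43, 41, 42, 42, 42, 41, 40, 39, 39, 41, 41, 42, 40, 42, 42, 41, 41, 41, 42, 49, 67, 48, 41, 42, 40, 65, 60, 44, 42, 42, 52, 67, 49, 43, 43, 44, 44]
pos [ 0.6309 -0.156   0.2487] yaw -0.059 shift [-0.0136 -0.0454  0.1237] turn [ 0.0007 -0.0004 -0.0009]
```

```bash
python3 -m inch '[[[-0.004,-0.012,0.03,0,0,0,0.5],[-0.008,-0.024,0.06,0,0,0,0.5],[-0.01,-0.036,0.09,0,0,0,0.5],[-0.01,-0.047,0.11,0,0,0,0.5],[-0.01,-0.047,0.118,0,0,0,0.5],[-0.01,-0.047,0.124,0,0,0,0.5],[-0.01,-0.047,0.129,0,0,0,0.5],[-0.01,-0.047,0.133,0,0,0,0.5],[-0.01,-0.047,0.133,0,0,0,0.5]]]' 30
python3 -m inch '[[[0,0,0,0,0,0,0.7],[0,0,0,0,0,0,0.9],[0,0,0,0,0,0,1],[0,0,0,0,0,0,1],[0,0,0,0,0,0,1],[0,0,0,0,0,0,1]]]'
```

```text
clock: 3.8
position: [0.6241, -0.108, 0.1154]
ee_rot: [1.0, -0.029, 0.0, 0.0]
ft_force: [0.2, 0.2, 0.1]
grip_width: 0.251
grasp_force: 0.0
clock: 4.4
position: [0.6244, -0.1074, 0.1158]
ee_rot: [1.0, -0.029, 0.0, 0.0]
ft_force: [-0.3, 0.3, 4.2]
grip_width: 0.037
grasp_force: 30.2
```

```bash
python3 -m inch '[[[0,0,0,0,0,0,0.6],[0,0,0,0,0,0,0.6],[0,0,0.002,0,0,0,0.6],[0,0,0.003,0,0,0,0.6],[0,0,0.003,0,0,0,0.8],[0,0,0.003,0,0,0,1],[0,0,0.003,0,0,0,1],[0,0,0.003,0,0,0,1],[0,0,0.003,0,0,0,1]]]'
```

```text
clock: 5.3
position: [0.6239, -0.1073, 0.1121]
ee_rot: [1.0, -0.029, -0.0, -0.0]
ft_force: [-0.6, 0.7, -2.5]
grip_width: 0.053
grasp_force: 31.0
```

```bash
python3 -m inch '[[[0,-0.003,0,0,0,0,1],[0,-0.006,0,0,0,0,1],[0,-0.009,0,0,0,0,1],[0,-0.012,0,0,0,0,1],[0,-0.015,0,0,0,0,1],[0,-0.018,0,0,0,0,1],[0,-0.02,0,0,0,0,1],[0,-0.021,0,0,0,0,1],[0,-0.021,0,0,0,0,1]]]'
```

```text
clock: 6.2
position: [0.6253, -0.0872, 0.1122]
ee_rot: [1.0, -0.029, 0.0, 0.0]
ft_force: [3.0, -4.0, -7.2]
grip_width: 0.053
grasp_force: 30.4
```

```bash
python3 -m inch '[[[0,0,0,0,0,0,0.7],[0,0,0,0,0,0,0.6],[0,0,-0.02,0,0,0,0.4],[0,0,-0.06,0,0,0,0],[-0.03,-0.025,-0.09,0,0,0,-0.3],[-0.065,-0.06,-0.11,0,0,0,-0.5],[-0.08,-0.075,-0.12,0,0,0,-1],[-0.08,-0.075,-0.12,0,0,0,-1],[-0.08,-0.075,-0.12,0,0,0,-1]]]'
python3 - <<'E'
from h import *
P=pose();im=imaging.camera("wrist");cv2.imwrite("pics/w2.png",im)
print(P[0])
for l in ("lock_ridge","drawer_knob"):
    for d in spotter.look_for(l,"wrist")[:3]:print(l,np.round(d["pixel"]),round(d["conf"],2),wrist(d["pixel"],.0995 if l[0]=='l' else .066,P).round(4))
go((.556,-.03,.06),-.06)
E
```

```text
clock: 7.1
position: [0.5499, -0.0065, 0.2333]
ee_rot: [1.0, -0.028, 0.001, 0.0]
ft_force: [0.7, -0.9, -1.1]
grip_width: 1.005
grasp_force: 0.0
[ 0.54985306 -0.00654206  0.23326131]
lock_ridge [373. 106.] 0.66 [ 0.6217 -0.0856  0.0995]
drawer_knob [302. 143.] 0.61 [ 0.5892 -0.0288  0.066 ]
pos [ 0.5499 -0.0078  0.2318] yaw -0.059 shift [0.0075 0.0218 0.1718] turn [-0.      0.0008  0.0015]
```

View pics/w2.png

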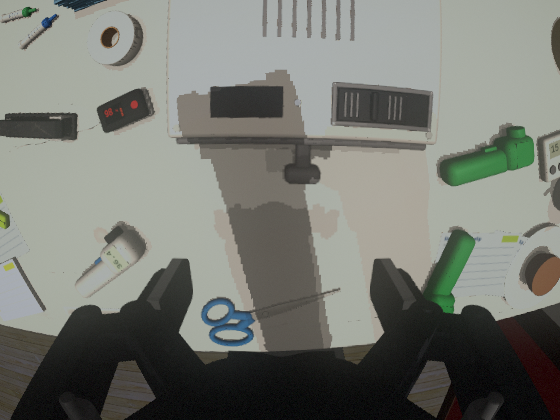

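The slide now sits left in its bezel (ridge at pixel 374,107), so it is released. The knob head is at (302,172).

Run:
```python
from h import *
P=pose()
for px,z in(((302,170),.066),((302,173),.06),((373,107),.0995)):print(px,wrist(px,z,P).round(4))
for px,z in(((127,245),.04),((80,290),.034),((110,262),.034)):print("therm",wrist(px,z,P).round(4))
k=np.array([.5565,-.0295,.053]);go((k[0],k[1],.06),-.06)
```

```text
(302, 170) [ 0.564  -0.0287  0.066 ]
(302, 173) [ 0.5598 -0.0289  0.06  ]
(373, 107) [ 0.6208 -0.0868  0.0995]
therm [0.4835 0.1763 0.04  ]
therm [0.4123 0.2782 0.034 ]
therm [0.4575 0.2116 0.034 ]
pos [ 0.5499 -0.0078  0.2318] yaw -0.059 shift [0.008  0.0212 0.1718] turn [-0.      0.0008  0.0015]
```

```bash
python3 -m inch '[[[0.009,0.021,0.04,0,0,0,-0.5],[0.009,0.021,0.08,0,0,0,-0.5],[0.009,0.021,0.11,0,0,0,-0.5],[0.009,0.021,0.135,0,0,0,-0.5],[0.009,0.021,0.155,0,0,0,-0.5],[0.009,0.021,0.168,0,0,0,-0.5],[0.009,0.021,0.174,0,0,0,-0.5],[0.009,0.021,0.174,0,0,0,0],[0.009,0.021,0.174,0,0,0,0.3],[0.009,0.021,0.174,0,0,0,1]]]' 40
python3 -m inch '[[[0,0,0,0,0,0,1],[0,0,0,0,0,0,1],[0,0,0,0,0,0,1],[0,0,0,0,0,0,1]]]'
```

```text
clock: 8.25
position: [0.5582, -0.0273, 0.0595]
ee_rot: [1.0, -0.028, 0.001, -0.001]
ft_force: [-0.9, 3.6, 2.6]
grip_width: 0.388
grasp_force: 41.4
clock: 8.65
position: [0.5582, -0.0273, 0.0595]
ee_rot: [1.0, -0.028, 0.001, -0.0]
ft_force: [-1.2, 5.2, 4.2]
grip_width: 0.387
grasp_force: 41.6
```

```bash
python3 -m inch '[[[-0.01,0,0,0,0,0,1],[-0.023,0,0,0,0,0,1],[-0.037,0,0,0,0,0,1],[-0.051,0,0,0,0,0,1],[-0.065,0,0,0,0,0,1],[-0.079,0,0,0,0,0,1],[-0.093,0,0,0,0,0,1],[-0.105,0,0,0,0,0,1],[-0.114,0,0,0,0,0,1],[-0.114,0,0,0,0,0,1]]]'
python3 -m inch '[[[0,0,0,0,0,0,0.2],[0,0,0,0,0,0,-0.3],[0,0,0,0,0,0,-0.5],[0,0,0,0,0,0,-0.5],[0,0,-0.04,0,0,0,-0.5],[0,0,-0.085,0,0,0,-0.6],[0,0,-0.13,0,0,0,-1],[0,0,-0.17,0,0,0,-1],[0,0,-0.18,0,0,0,-1]]]'
python3 - <<'E'
from h import *
imaging.camera("top")
for l in ("drawer_knob","drawer_tray"):
    for d in spotter.look_for(l,"top")[:2]:print(l,np.round(d["pixel"]),round(d["conf"],2),fixed("top",d["pixel"],.066 if 'k' in l else .016).round(4))
go((.45,.22,.24),2.2)
E
```

```text
clock: 9.65
position: [0.4441, -0.019, 0.0594]
ee_rot: [1.0, -0.028, 0.001, -0.001]
ft_force: [-0.2, 15.5, 2.4]
grip_width: 0.389
grasp_force: 41.9
clock: 10.55
position: [0.4454, -0.0222, 0.2428]
ee_rot: [1.0, -0.029, 0.003, 0.001]
ft_force: [0.4, 0.2, 0.0]
grip_width: 1.002
grasp_force: 0.0
drawer_knob [264. 218.] 0.82 [ 0.5407 -0.0255  0.066 ]
drawer_tray [266. 217.] 0.78 [ 0.5472 -0.0293  0.016 ]
pos [ 0.4437 -0.0223  0.2381] yaw -0.058 shift [-0.0077 -0.2422 -0.0021] turn [ 9.0000e-04  3.0000e-04 -2.2578e+00]
```

```bash
python3 -m inch '[[[0,-0.02,0,0,0,-0.14,-1],[0,-0.05,0,0,0,-0.28,-1],[0,-0.075,0,0,0,-0.42,-1],[0,-0.1,0,0,0,-0.56,-1],[0,-0.125,0,0,0,-0.7,-1],[0,-0.15,0,0,0,-0.84,-1],[0,-0.175,0,0,0,-0.98,-1],[0,-0.2,0,0,0,-1.12,-1],[-0.005,-0.22,0,0,0,-1.26,-1],[-0.008,-0.242,0,0,0,-1.4,-1]]]'
python3 -m inch '[[[0,0,0,0,0,-0.14,-1],[0,0,0,0,0,-0.28,-1],[0,0,0,0,0,-0.42,-1],[0,0,0,0,0,-0.56,-1],[0,0,0,0,0,-0.7,-1],[0,0,0,0,0,-0.78,-1],[0,0,0,0,0,-0.78,-1]]]'
python3 - <<'E'
from h import *
P=pose();im=imaging.camera("wrist");cv2.imwrite("pics/w3.png",im)
print(P[0],sensors.get_obs()["joint_pos"])
for d in spotter.look_for("thermometer_handle","wrist")[:3]:print(np.round(d["pixel"]),round(d["conf"],2),wrist(d["pixel"],.03,P).round(4))
go((.45,.22,.24),2.15)
E
```

```text
clock: 11.7
position: [0.4485, 0.2205, 0.2361]
ee_rot: [0.781, 0.624, -0.002, -0.001]
ft_force: [0.3, 0.6, -0.7]
grip_width: 1.001
grasp_force: 0.0
clock: 12.4
position: [0.4488, 0.2197, 0.2364]
ee_rot: [0.487, 0.873, -0.001, -0.001]
ft_force: [-0.2, -0.1, 0.1]
grip_width: 1.005
grasp_force: 0.0
[0.44884373 0.21968802 0.23635046] [ 0.25776704  0.14233664 -0.8604101   1.7625701   0.11119733  1.28985259
 -0.07868962]
[134. 383.] 0.72 [ 0.4228 -0.2073  0.03  ]
[281. 168.] 0.56 [0.4453 0.2255 0.03  ]
pos [0.4491 0.2198 0.237 ] yaw 2.12 shift [-0.0003  0.0009 -0.003 ] turn [-0.0019 -0.0007 -0.0298]
```

View pics/w3.png

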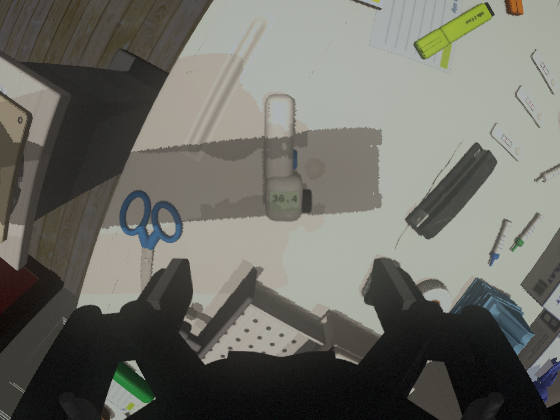

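The white thermometer lies along the image's vertical: butt at (280,97), head from about (282,173) to (285,220), lens to the right. The open tray shows at the bottom.

Run:
```python
from h import *
P=pose()
a=wrist((280,97),.02,P);b=wrist((280.5,120),.034,P);c=wrist((281,165),.034,P);h=wrist((282,174),.034,P);e=wrist((285,220),.02,P)
for n in(a,b,c,h,e):print(n.round(4))
d=(b-c)[:2];print("yaw",np.arctan2(d[1],d[0]),"len",np.linalg.norm(a-e))
u=d/np.linalg.norm(d);H=e[:2]+u*.080;print("handle from end",H,"from butt",a[:2]-u*.056,"from headstart",h[:2]+u*.028)
```

```text
[0.4061 0.2879 0.02  ]
[0.4188 0.2682 0.034 ]
[0.4434 0.229  0.034 ]
[0.4493 0.2214 0.034 ]
[0.4817 0.175  0.02  ]
yaw 2.1305620904484233 len 0.135850039183608
handle from end [0.43919618 0.24283411] from butt [0.43584391 0.2404839 ] from headstart [0.4344039  0.24509657]
```

Run:
```python
from h import *
go((.4355,.242,.023),2.13)
```

```text
pos [0.4491 0.2198 0.237 ] yaw 2.12 shift [0.0259 0.0004 0.214 ] turn [-0.0019 -0.0006 -0.0098]
```

```bash
python3 -m inch '[[[0.01,0,0.04,0,0,-0.01,-0.5],[0.02,0,0.08,0,0,-0.01,-0.5],[0.026,0,0.12,0,0,-0.01,-0.5],[0.026,0,0.15,0,0,-0.01,-0.5],[0.026,0,0.175,0,0,-0.01,-0.5],[0.026,0,0.195,0,0,-0.01,-0.5],[0.026,0,0.207,0,0,-0.01,-0.5],[0.026,0,0.214,0,0,-0.01,-0.5],[0.026,0,0.214,0,0,-0.01,-0.5]]]' 30
python3 -m inch '[[[0,0,0,0,0,0,0],[0,0,0,0,0,0,0.2],[0,0,0,0,0,0,1],[0,0,0,0,0,0,1],[0,0,0,0,0,0,1],[0,0,0,0,0,0,1],[0,0,0,0,0,0,1]]]' 30
```

```text
clock: 13.4
position: [0.4356, 0.2422, 0.0238]
ee_rot: [0.484, 0.875, -0.0, -0.0]
ft_force: [-0.5, -0.1, 0.6]
grip_width: 0.753
grasp_force: 0.0
clock: 14.1
position: [0.4364, 0.2425, 0.0252]
ee_rot: [0.483, 0.875, 0.0, 0.001]
ft_force: [-1.9, -0.9, 6.2]
grip_width: 0.345
grasp_force: 29.3
```

```bash
python3 -m inch '[[[0,0,-0.02,0,0,0,1],[0,0,-0.05,0,0,0,1],[0,0,-0.09,0,0,0,1],[0,0,-0.13,0,0,0,1],[0,0,-0.16,0,0,0,1],[0,0,-0.175,0,0,0,1],[0,0,-0.175,0,0,0,1]]]' 40
python3 - <<'E'
from h import *
print(sensors.get_obs()["grip_width"],sensors.get_obs()["grasp_force"])
go((.542,-.017,.2),1.498)
E
```

```text
clock: 14.8
position: [0.4367, 0.2426, 0.2009]
ee_rot: [0.483, 0.875, 0.001, 0.001]
ft_force: [0.2, -0.1, -2.0]
grip_width: 0.339
grasp_force: 39.9
0.33949302568974027 39.8830282651852
pos [0.4367 0.2426 0.2009] yaw 2.132 shift [-0.2758 -0.0492  0.0011] turn [3.500e-03 4.000e-04 6.343e-01]
```

```bash
python3 -m inch '[[[-0.015,-0.002,0,0,0,0.04,1],[-0.045,-0.008,0,0,0,0.11,1],[-0.08,-0.014,0,0,0,0.19,1],[-0.115,-0.02,0,0,0,0.27,1],[-0.15,-0.027,0,0,0,0.35,1],[-0.185,-0.033,0,0,0,0.43,1],[-0.22,-0.039,0,0,0,0.51,1],[-0.25,-0.044,0,0,0,0.58,1],[-0.27,-0.048,0,0,0,0.62,1],[-0.276,-0.049,0,0,0,0.634,1]]]'
python3 -m inch '[[[0,0,0,0,0,0,1],[0,0,0,0,0,0,1]]]'
python3 - <<'E'
from h import *
im=imaging.camera("top");P=pose();w=imaging.camera("wrist")
go((.542,-.017,.2),1.498)
cv2.imwrite("pics/w4.png",np.hstack([cv2.resize(im[140:270,190:340],None,fx=2.6,fy=2.6,interpolation=cv2.INTER_CUBIC)[:338,:390],cv2.resize(w,(400,300))[:,:].copy() if 0 else cv2.copyMakeBorder(cv2.resize(w,(400,300)),0,38,0,0,0)]))
E
```

```text
clock: 15.8
position: [0.5417, -0.0199, 0.1982]
ee_rot: [0.734, 0.679, -0.001, -0.001]
ft_force: [0.1, -1.1, -1.1]
grip_width: 0.338
grasp_force: 39.9
clock: 16.0
position: [0.5412, -0.0157, 0.1992]
ee_rot: [0.731, 0.682, 0.0, -0.0]
ft_force: [-0.9, 1.0, -1.6]
grip_width: 0.34
grasp_force: 39.9
pos [ 0.5412 -0.0157  0.1994] yaw 1.502 shift [-0.0013  0.0009 -0.0006] turn [ 0.0001 -0.0002  0.0037]
```

View pics/w4.png

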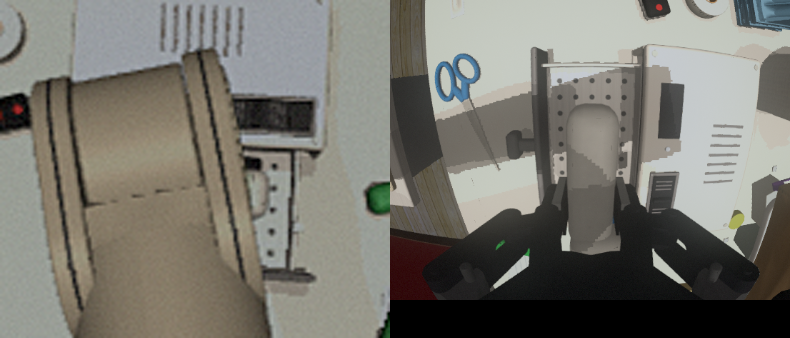

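The wrist view shows the thermometer over the tray, along it, between drawer front (col 548) and back wall (col 636). I check the centring in numbers.

Run:
```python
from h import *
P=pose()
f=lambda u,v:((u-390)*1.4,v*1.4)
for n,u,v,z in(("frontfloor",552,85,.016),("backfloor",632,85,.016),("backwalltop",637,85,.052),("endwalltop",592,66,.052),("frontTop",548,50,.072),("knob",516,145,.066)):print(n,wrist(f(u,v),z,P).round(4))
go((.542,-.017,.2),1.498)
```

```text
frontfloor [0.4949 0.048  0.016 ]
backfloor [0.6013 0.0407 0.016 ]
backwalltop [0.601  0.0429 0.052 ]
endwalltop [0.5494 0.068  0.052 ]
frontTop [0.5033 0.0894 0.072 ]
knob [ 0.4509 -0.0168  0.066 ]
pos [ 0.5412 -0.0157  0.1994] yaw 1.502 shift [-0.0013  0.0009 -0.0006] turn [ 0.0001 -0.0002  0.0037]
```

```bash
python3 -m inch '[[[0,0,0.03,0,0,0,1],[0,0,0.06,0,0,0,1],[0,0,0.09,0,0,0,1],[0,0,0.115,0,0,0,1],[0,0,0.133,0,0,0,1],[0,0,0.145,0,0,0,1],[0,0,0.151,0,0,0,1],[0,0,0.155,0,0,0,1],[0,0,0.156,0,0,0,1],[0,0,0.156,0,0,0,1]]]'
```

```text
clock: 17.1
position: [0.5419, -0.0173, 0.0439]
ee_rot: [0.732, 0.681, 0.0, 0.0]
ft_force: [0.1, -0.5, -0.4]
grip_width: 0.339
grasp_force: 39.8
```

```bash
python3 -m inch '[[[0,0,0.001,0,0,0,1],[0,0,0.002,0,0,0,1],[0,0,0.002,0,0,0,1]]]'
```

```text
clock: 17.4
position: [0.5416, -0.0174, 0.0414]
ee_rot: [0.732, 0.681, 0.0, 0.0]
ft_force: [0.4, -1.2, -0.7]
grip_width: 0.34
grasp_force: 39.8
```

```bash
python3 -m inch '[[[0,0,0.001,0,0,0,1],[0,0,0.001,0,0,0,0.3],[0,0,0.001,0,0,0,0.15],[0,0,0,0,0,0,0],[0,0,0,0,0,0,0],[0,0,0,0,0,0,0],[0,0,-0.01,0,0,0,0],[0,0,-0.03,0,0,0,0],[0,0,-0.07,0,0,0,0],[0,0,-0.12,0,0,0,0]]]'
python3 -m inch '[[[0,0,-0.05,0,0,0,0],[0,0,-0.07,0,0,0,0],[0,0,-0.07,0,0,0,0]]]'
python3 - <<'E'
from h import *
P=pose();w=imaging.camera("wrist");cv2.imwrite("pics/w5.png",w)
go((.445,-.02,.22),-.073)
E
```

```text
clock: 18.4
position: [0.5406, -0.0173, 0.1617]
ee_rot: [0.732, 0.681, -0.001, -0.001]
ft_force: [1.7, -1.4, 0.6]
grip_width: 0.502
grasp_force: 0.0
clock: 18.7
position: [0.5434, -0.0171, 0.2356]
ee_rot: [0.732, 0.681, 0.002, 0.003]
ft_force: [0.4, -0.1, -1.1]
grip_width: 0.5
grasp_force: 0.0
pos [ 0.5424 -0.0173  0.2331] yaw 1.499 shift [-0.0097 -0.097   0.0128] turn [ 0.0033 -0.0026  1.5717]
```

View pics/w5.png

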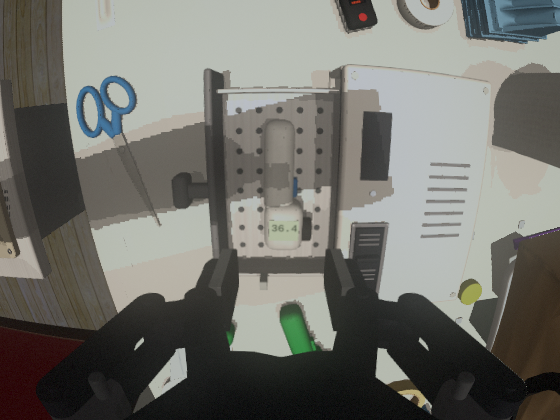

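Thermometer lies flat in the tray, head toward the right (285,228), clear of the walls. Next: regrip the knob at (182,190).

```bash
python3 -m inch '[[[0,-0.01,0,0,0,0.14,-0.5],[-0.001,-0.02,0,0,0,0.28,-0.5],[-0.002,-0.03,0,0,0,0.42,-0.5],[-0.003,-0.04,0,0,0,0.56,-0.5],[-0.004,-0.05,0,0,0,0.7,-0.5],[-0.005,-0.06,0,0,0,0.84,-0.5],[-0.006,-0.07,0,0,0,0.98,-0.5],[-0.007,-0.08,0,0,0,1.12,-0.5],[-0.008,-0.09,0,0,0,1.26,-0.5],[-0.009,-0.098,0,0,0,1.4,-0.5]]]'
python3 -m inch '[[[0,0,0,0,0,0.13,-0.5],[0,0,0,0,0,0.17,-0.5],[0,0,0,0,0,0.17,-0.5],[0,0,0,0,0,0.17,-0.5]]]'
python3 - <<'E'
from h import *
P=pose();w=imaging.camera("wrist");cv2.imwrite("pics/w6.png",w)
for d in spotter.look_for("drawer_knob","wrist")[:2]:print(np.round(d["pixel"]),round(d["conf"],2),wrist(d["pixel"],.06,P).round(4))
print(proj((.444,-.0195,.066),P))
go((.444,-.0195,.06),-.073)
E
```

```text
clock: 19.75
position: [0.442, -0.0193, 0.2301]
ee_rot: [0.999, 0.047, -0.001, -0.0]
ft_force: [0.2, -0.1, -0.4]
grip_width: 0.743
grasp_force: 0.0
clock: 20.15
position: [0.4428, -0.0193, 0.2305]
ee_rot: [0.999, -0.035, -0.001, -0.0]
ft_force: [-0.1, 0.1, 0.2]
grip_width: 0.75
grasp_force: 0.0
[280.  99.] 0.61 [ 0.5223 -0.0251  0.06  ]
[280.33685993 184.9937701 ]
pos [ 0.4429 -0.0193  0.2308] yaw -0.07 shift [0.0012 0.0002 0.1708] turn [-0.0001  0.0008  0.0031]
```

```bash
python3 -m inch '[[[0.001,0,0.04,0,0,0,-0.5],[0.001,0,0.08,0,0,0,-0.5],[0.001,0,0.115,0,0,0,-0.5],[0.001,0,0.14,0,0,0,-0.5],[0.001,0,0.158,0,0,0,-0.5],[0.001,0,0.17,0,0,0,-0.5],[0.001,0,0.17,0,0,0,0],[0.001,0,0.17,0,0,0,0.3],[0.001,0,0.17,0,0,0,1],[0.001,0,0.17,0,0,0,1]]]' 30
python3 -m inch '[[[0,0,0,0,0,0,1],[0,0,0,0,0,0,1],[0,0,0,0,0,0,1]]]'
```

```text
clock: 21.25
position: [0.4448, -0.0188, 0.0622]
ee_rot: [0.999, -0.035, 0.001, -0.0]
ft_force: [-0.3, 4.7, 0.5]
grip_width: 0.391
grasp_force: 31.4
clock: 21.55
position: [0.4448, -0.0188, 0.0621]
ee_rot: [0.999, -0.035, 0.001, -0.0]
ft_force: [0.2, 4.9, 6.4]
grip_width: 0.389
grasp_force: 32.0
```

Gripped; push in smoothly.

```bash
python3 -m inch '[[[0.005,0,0,0,0,0,1],[0.014,0,0,0,0,0,1],[0.025,0,0,0,0,0,1],[0.037,0,0,0,0,0,1],[0.049,0,0,0,0,0,1],[0.061,0,0,0,0,0,1],[0.073,0,0,0,0,0,1],[0.085,0,0,0,0,0,1],[0.096,0,0,0,0,0,1],[0.104,0,0,0,0,0,1]]]'
python3 -m inch '[[[0.004,0,0,0,0,0,1],[0.008,0,0,0,0,0,1],[0.01,0,0,0,0,0,1],[0.01,0,0,0,0,0,1]]]'
```

```text
clock: 22.55
position: [0.5488, -0.0265, 0.0622]
ee_rot: [0.999, -0.035, 0.001, 0.0]
ft_force: [-2.9, 2.9, 7.9]
grip_width: 0.389
grasp_force: 32.2
clock: 22.95
position: [0.5577, -0.0272, 0.0621]
ee_rot: [0.999, -0.036, -0.0, 0.0]
ft_force: [-5.0, 3.4, 9.3]
grip_width: 0.391
grasp_force: 32.5
```

```bash
python3 -m inch '[[[0.001,0,0,0,0,0,1],[0.002,0,0,0,0,0,1],[0.002,0,0,0,0,0,1]]]'
```

```text
clock: 23.25
position: [0.5578, -0.0272, 0.0621]
ee_rot: [0.999, -0.035, -0.002, 0.0]
ft_force: [-15.1, 4.1, 20.3]
grip_width: 0.386
grasp_force: 33.6
```

```bash
python3 -m inch '[[[-0.001,0,0,0,0,0,1],[-0.001,0,0,0,0,0,0.2],[-0.001,0,0,0,0,0,-0.3],[-0.001,0,0,0,0,0,-0.5],[-0.001,0,-0.03,0,0,0,-0.5],[-0.001,0,-0.07,0,0,0,0],[-0.001,0,-0.11,0,0,0,0.5],[0.03,0.02,-0.12,0,0,0,0.6],[0.06,0.05,-0.12,0,0,0,0.6],[0.06,0.05,-0.12,0,0,0,0.6]]]'
python3 - <<'E'
from h import *
P=pose();w=imaging.camera("wrist");cv2.imwrite("pics/w7.png",w)
for d in spotter.look_for("lock_ridge","wrist")[:2]:print(np.round(d["pixel"]),round(d["conf"],2),wrist(d["pixel"],.0995,P).round(4))
go((.624,-.0875,.112),-.073)
E
```

```text
clock: 24.25
position: [0.6182, -0.0881, 0.181]
ee_rot: [0.999, -0.039, 0.001, 0.001]
ft_force: [-1.6, 0.5, -0.9]
grip_width: 0.202
grasp_force: 0.0
[281. 207.] 0.85 [ 0.6262 -0.0896  0.0995]
pos [ 0.6162 -0.083   0.1806] yaw -0.073 shift [0.0082 0.0039 0.0686] turn [ 0.      0.0008 -0.0003]
```

View pics/w7.png

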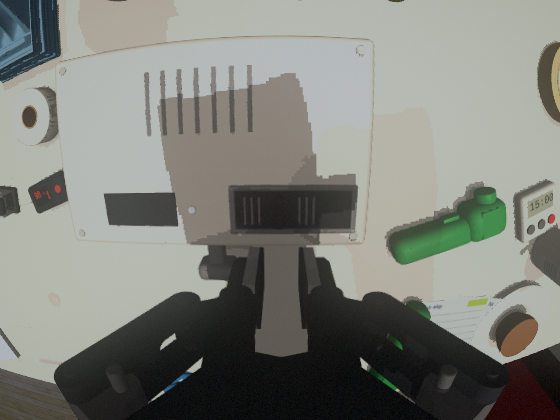

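The drawer is home, and the slide is still at its left end (ridge about (280,208)).

```bash
python3 -m inch '[[[0.008,0.004,0.02,0,0,0,0.6],[0.008,0.004,0.04,0,0,0,0.6],[0.008,0.004,0.055,0,0,0,0.6],[0.008,0.004,0.064,0,0,0,0.6],[0.008,0.004,0.068,0,0,0,0.6],[0.008,0.004,0.068,0,0,0,0.6],[0.008,0.004,0.068,0,0,0,0.8],[0.008,0.004,0.068,0,0,0,1],[0.008,0.004,0.068,0,0,0,1],[0.008,0.004,0.068,0,0,0,1]]]' 30
python3 -m inch '[[[0,0,0,0,0,0,1],[0,0,0,0,0,0,1]]]'
```

```text
clock: 25.35
position: [0.6242, -0.0872, 0.1142]
ee_rot: [0.999, -0.036, 0.001, 0.001]
ft_force: [-1.6, -4.0, 5.4]
grip_width: 0.048
grasp_force: 29.9
clock: 25.55
position: [0.6242, -0.0872, 0.1142]
ee_rot: [0.999, -0.036, 0.001, 0.001]
ft_force: [-1.0, -4.4, 6.2]
grip_width: 0.048
grasp_force: 29.9
```

```bash
python3 -m inch '[[[0,0.003,0,0,0,0,1],[0,0.006,0,0,0,0,1],[0,0.009,0,0,0,0,1],[0,0.012,0,0,0,0,1],[0,0.015,0,0,0,0,1],[0,0.018,0,0,0,0,1],[0,0.02,0,0,0,0,1],[0,0.021,0,0,0,0,1],[0,0.021,0,0,0,0,1]]]'
```

```text
clock: 26.45
position: [0.6227, -0.1072, 0.1141]
ee_rot: [0.999, -0.036, 0.001, 0.0]
ft_force: [-0.9, -2.2, 6.6]
grip_width: 0.045
grasp_force: 30.0
```

```bash
python3 -m inch '[[[0,0,0,0,0,0,0.7],[0,0,0,0,0,0,0.6],[0,0,0,0,0,0,0.6],[0,0,-0.02,0,0,0,0.6],[0,0,-0.06,0,0,0,0.6],[0,0.01,-0.1,0,0,0,0.6],[0,0.02,-0.12,0,0,0,0.6],[0,0.02,-0.12,0,0,0,0.6]]]'
python3 - <<'E'
from h import *
P=pose();w=imaging.camera("wrist")
for d in spotter.look_for("lock_ridge","wrist")[:2]:print(np.round(d["pixel"]),round(d["conf"],2),wrist(d["pixel"],.0995,P).round(4))
cv2.imwrite("pics/w8.png",w)
E
```

```text
clock: 27.25
position: [0.6222, -0.1288, 0.2369]
ee_rot: [0.999, -0.037, 0.003, 0.001]
ft_force: [0.7, -0.3, 0.0]
grip_width: 0.198
grasp_force: 0.0
[256. 198.] 0.95 [ 0.6217 -0.1082  0.0995]
[194. 249.] 0.58 [ 0.5769 -0.0457  0.0995]
```

View pics/w8.png

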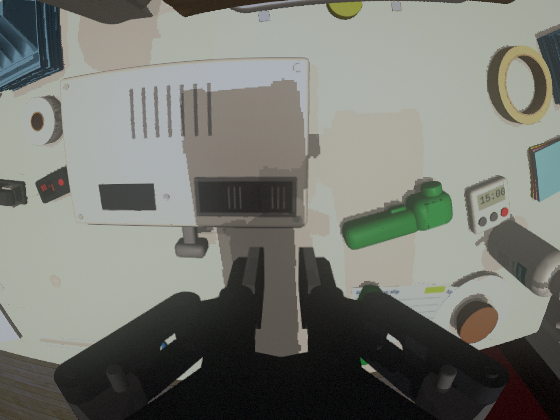

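The slide is back at its right end (ridge (256,198), y -0.108 m as at the start), the drawer is home, and nothing touches the gripper.

```bash
python3 -c "
from workcell import order;print(order.hand_in())"
```

```text
the job is handed in; nothing more can be done
None
```

The thermometer lies flat in the steriliser's tray, the drawer is fully home, the lock is back at its locked end, and I handed the job in at about 27 s; the hand-in returned no verdict.

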